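# Shut down the valve lapping spindle and snap its nose cap on

### The arm

A 7-joint arm with a two-finger parallel gripper is mounted at the origin on the work surface. World frame = base frame: x ahead of the robot, y to its left, z up, the work surface at z = 0. Lengths are in mm, angles in rad, forces in N, time in s.
With the tool pointing down it reaches from about 350 to 900 mm from the base axis. Payload 7.2 kg.
Tool frame: the origin (TCP) lies midway between the tips of the shut fingers; the grasp point (between the pads) lies 19 mm behind it; z points along the fingers, x is the direction in which the jaws open and shut, and the axes are right-handed (so a half turn about z gives the same grasp; the last joint's range is limited). The gripper opens to 85 mm and grips with 20 to 120 N. Pads are 22 mm wide; open, the fingers measure 114 mm over their backs; the gripper's body (76 mm by 85 mm) begins 54 mm behind the grasp point. The pads swing forward as they close: fully open they stand 13 mm farther back than shut.
Start: joints at [-1.235, 0.411, -0.013, 1.596, 0.006, 1.134, -0.082], TCP at [245.582, 574.734, 203.797] pointing down, gripper open.
Joint ranges: [-2.95, 2.95], [-0.29, 1.99], [-1.47, 1.44], [0.14, 2.54], [-1.03, 4.17], [0.13, 1.85], [-2.86, 2.86]. Speed limits (rad/s): [2.39, 2.39, 3.01, 3.01, 3.14, 3.14, 3.14].

### API

Orientations are given as a rotation vector (axis times angle).
In Python, from plant import sense, camera, hand_in gives the robot as it stands.
- The arm moves only by the shell command python3 -m inch 'ROWS'. ROWS is JSON, a list of rows, each a list of 3 entries, a list of its own where there are three numbers: the opening, from 0 (shut) to 1 (fully open), then the shift along the tool's x, y, z in m, then the turn about the tool's z in degrees. A call has 1 to 20 rows; each row is the pose to reach, as a shift and turn from the pose measured when the call began, along the tool's axes at that moment; what a row does not reach only later rows make up. A row lasts 1/8 s, in which the tool goes at most 62.5 mm and 10.7 degrees, less where a joint would pass 70% of its speed; a pose out of reach is approached as far as the arm can. A call with a gripper value outside its range is refused whole. The fingers move at their own pace and stop on an object; the grip force is fixed at half the most. Time passes only in rows, so rows that repeat a pose let the fingers close. It gives the time, the measured TCP pose, the force and the opening at its end, in the units of the state.
- sense(): the state, without advancing time (a new reading comes with each control period).
- camera(name): name is "scene" or "top"; returns a dict with "color" (400x640x3 uint8, red, green, blue), "range_z" (400x640 float32, mm along the optical axis (not along the pixel's ray), 0 where there is no reading), "intrinsics" (3x3 intrinsics, pixels), "dist_coeffs" ([k1, k2, p1, p2, k3] as OpenCV has them; the pictures are not rectified), "R" (3x3) and "t" (3): a world point X has camera coordinates R X + t. Camera axes: x right, y down, z forward; pixel columns grow to the right and rows downward; lengths in mm; the calibration is good to about 2 mm. A picture is of the moment at which its call begins.
- hand_in(): hands the job in, once; it reports no verdict.
The state is a dict: "clock": time; "qpos": joint angles; "qd": joint speeds; "joint_efforts": joint torques, N m; "eef_pos": TCP position; "orientation": TCP orientation; "contact_force": force on the tool from outside, world axes, zero at the start; "torque": the same for the moment, N m; "opening": finger opening in mm.
Only numpy, scipy, OpenCV 4.12 (cv2) and the standard library are available. Lean on these libraries where they do the work, as an engineer would, in place of code of your own. Each camera call takes 0.05 s, during which the arm holds its last target.

### The job

The valves are lapped, so shut the lapping machine down in its proper order: press the big mushroom spindle-stop key, then the small round oil-pump key, then the square power key, each fully down and one at a time. Then set the knobbed spindle cap over the spindle nose, press until it snaps, and keep pressing so that it sits fully home on its shoulder; finish like that, with the gripper still on the cap and pressing it down firmly. Leave everything else on the bench where it is.

Things in the scene. Friction and masses are not known exactly. Their poses are not given: they have to be found in the camera images.
- lapper: green bench lapping machine, fixed, 220 mm deep (x), 280 mm wide (y); origin at the centre of its underside, z up, front (-x) towards the robot. Key panel along the front, 54 mm above the bench; behind it the belt housing (75 mm high) with a grey motor at the left (+y, top 145 mm high) and at the right (-y) the steel spindle nose in a shallow drip tray
- key_stop (a joint): spindle-stop key, the right-hand one of three in a row on the panel: grey mushroom head 36 mm across. Travel in m: 0 up, 0.006 fully down; springs back. Starts moving at 1.5 N, fully down at 5 N.
- key_pump (a joint): oil-pump key, the middle one: grey round key 20 mm across. Same travel and spring.
- key_power (a joint): power key, the left-hand one: grey square key 24 mm wide. Same travel and spring.
- key_stop_top (a point): middle of the top face of the mushroom stop key, 70 mm above the bench; keys stand 55 mm apart centre to centre
- key_pump_top (a point): middle of the top face of the round pump key, 70 mm above the bench
- key_power_top (a point): middle of the top face of the square power key, 70 mm above the bench
- nose_seat (a point): point on the spindle axis at the height of the shoulder (steel disc, 82 mm across) on which the cap's rim comes to rest, 92 mm above the bench; z up. Above it rises the nose collar, 58 mm in diameter, 23 mm high, its upper 7 mm tapering to 44 mm
- nose_catch (a point): point on the spindle axis 11 mm above nose_seat, level with four spring balls that stand 4 mm out of the collar. The cap's rim meets them 13 mm above the shoulder and needs a push of about 10 N to pass them; then the force drops suddenly and the balls pull the cap down towards the shoulder, the last 2 mm being free
- cap: aluminium spindle cap standing on its open rim: skirt 74 mm in diameter, 30 mm high, rolled bead inside the rim with a 62 mm opening; on top a black knob. 70 mm high in all, about 0.18 kg. Origin at the centre of the rim's underside, z up.
- cap_grip (a point): centre of the cap's black knob, a cylinder 30 mm in diameter and 30 mm high standing on a 10 mm neck; 55 mm above the cap's rim, so the knob spans 40 to 70 mm above the rim. With the cap fully home this point is 55 mm above nose_seat.
- tin: bystander: round steel tin of lapping compound with a flat lid, 69 mm in diameter, 31 mm high, no knob; origin under its centre
- mouthpiece: bystander: silver trumpet mouthpiece standing on its rim, 27 mm across, 87 mm high; origin under its centre
- stopper: bystander: tan cork stopper, 33 mm across, 32 mm high; origin under its centre
- retainer: bystander: brass spring retainer, 26 mm across, 15 mm high; origin under its centre
- feeler: bystander: steel feeler gauge case lying flat, 102 by 24 by 13 mm, long in its y; origin under its centre
- brush: bystander: bench brush lying at the right
Mind the look-alikes: they are no part of the job. Several things have the shape of the cap; the one meant has the colours described above.

How it is judged:
By the outcome, as a careful person would: the job done as asked, in the order asked, and still so for the second after the job is handed in, while the arm keeps its last pose, push and grip.
It also fails if it takes over 61 s, if anything falls off the work surface, if the arm or the gripper's body presses on something with over 40 N, if the wrist force passes 120 N, or if a joint passes its speed limit or range.

## Working session

There is one attempt and no reset: what is moved stays moved. The work goes in short steps, Python scripts to look and compute and a shell command to move; the robot and the scene stay as the last step left them, time stands still between calls to the robot, and variables do not carry over. Pictures are saved under pics/ and viewed, and the job is handed in when it is done.

```bash
mkdir -p pics; ls
cat > h.py <<'E'
import numpy as np,cv2
from plant import sense,camera
def save(n,c): cv2.imwrite(n,c['color'][:,:,::-1])
def px(c,u,v,z=None):
    """pixel -> world using depth, or on plane z"""
    K=np.array(c['intrinsics']);d=np.array(c['dist_coeffs']);R=np.array(c['R']);t=np.array(c['t'])
    p=cv2.undistortPoints(np.array([[[u,v]]],float),K,d)[0,0]
    r=np.array([p[0],p[1],1])
    if z is None:
        k=c['range_z'][int(round(v)),int(round(u))]
    else:
        o=-R.T@t; w=R.T@r; k=(z-o[2])/w[2]
    return R.T@(r*k-t)
E
python3 - <<'E'
from h import *
import pickle
print(sense())
for n in('scene','top'):
    c=camera(n);save(f'pics/{n}0.png',c);pickle.dump(c,open(f'{n}0.pkl','wb'));print(n,c['intrinsics'],c['dist_coeffs'],c['R'],c['t'])
E
```

```text
pics
{'clock': 0.0, 'qpos': array([-1.23520659,  0.41188664, -0.01271541,  1.59705325,  0.00560273,
        1.1342961 , -0.0822069 ]), 'qd': array([-0.00136111,  0.00017812, -0.00053805, -0.0022882 , -0.00086289,
        0.00105364,  0.00193286]), 'joint_efforts': array([ 9.38850576e-05, -6.00635147e+01,  6.81664255e-01, -2.99398917e+01,
        1.36171203e-02,  1.09383374e-02, -1.41459486e-05]), 'eef_pos': array([245.39338912, 574.21995329, 202.95758338]), 'orientation': array([ 2.62094008e+00,  1.73035220e+00, -2.00167437e-03]), 'contact_force': array([ 0.28935822,  0.35623321, -0.49860346]), 'torque': array([ 0.01665919, -0.03791704,  0.05288096]), 'opening': 85.22329915711383}
scene [[410.54614847   0.         322.47406964]
 [  0.         410.54614847 201.16174935]
 [  0.           0.           1.        ]] [-0.04093974  0.          0.          0.          0.        ] [[ 0.58483059  0.8110303   0.01424925]
 [ 0.68175104 -0.48193751 -0.55041054]
 [-0.43953238  0.33161136 -0.83477254]] [-260.47246212 -331.57630622 1259.74218627]
top [[504.11976141   0.         312.62910438]
 [  0.         504.11976141 196.39923064]
 [  0.           0.           1.        ]] [0.02864622 0.         0.         0.         0.        ] [[ 0.01698841 -0.99946296  0.028021  ]
 [-0.98212411 -0.0219351  -0.18695208]
 [ 0.18746633 -0.02434408 -0.98196932]] [ -85.92387932  490.71818044 1197.72662306]
```

View pics/scene0.png

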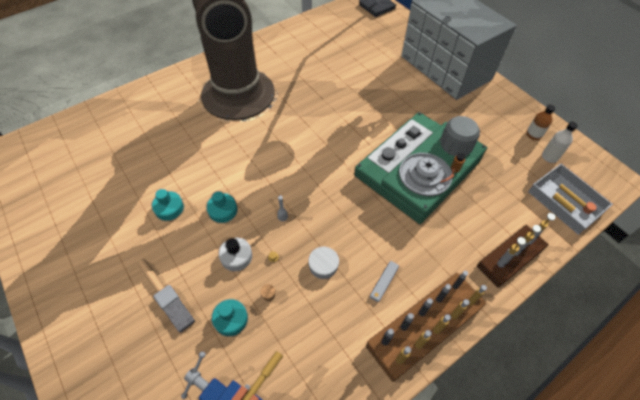

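View pics/top0.png

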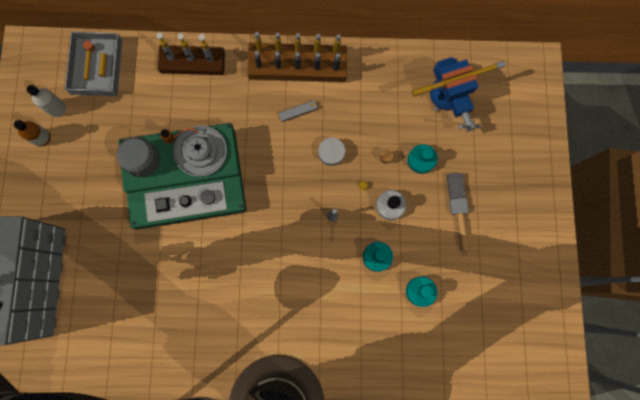

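```bash
cat > a.py <<'E'
from h import *
import pickle
c=pickle.load(open('top0.pkl','rb'));s=pickle.load(open('scene0.pkl','rb'))
def proj(c,X): return cv2.projectPoints(np.array([X],float),cv2.Rodrigues(np.array(c['R']))[0],np.array(c['t']),np.array(c['intrinsics']),np.array(c['dist_coeffs']))[0].ravel()
E
python3 - <<'E'
from a import *
print(proj(c,[245,574,203]),proj(s,[245,574,203]),proj(c,[0,0,0]),proj(s,[0,0,0]))
i=c['color'][:,:,::-1]
a=cv2.resize(i[115:235,105:255],None,fx=5.3,fy=4.9,interpolation=cv2.INTER_CUBIC)
cv2.imwrite('pics/tl.png',cv2.resize(i[115:235,105:255],None,fx=5,fy=5,interpolation=cv2.INTER_CUBIC))
cv2.imwrite('pics/tc.png',cv2.resize(i[130:310,310:480],None,fx=3,fy=3,interpolation=cv2.INTER_CUBIC))
j=s['color'][:,:,::-1]
cv2.imwrite('pics/sl.png',cv2.resize(j[100:225,345:495],None,fx=4.8,fy=4.8,interpolation=cv2.INTER_CUBIC))
E
```

```text
[ -9.24748616 295.25390368] [443.84148311  10.10565051] [276.28475126 403.9647523 ] [237.97622537  93.59766039]
```

View pics/tl.png

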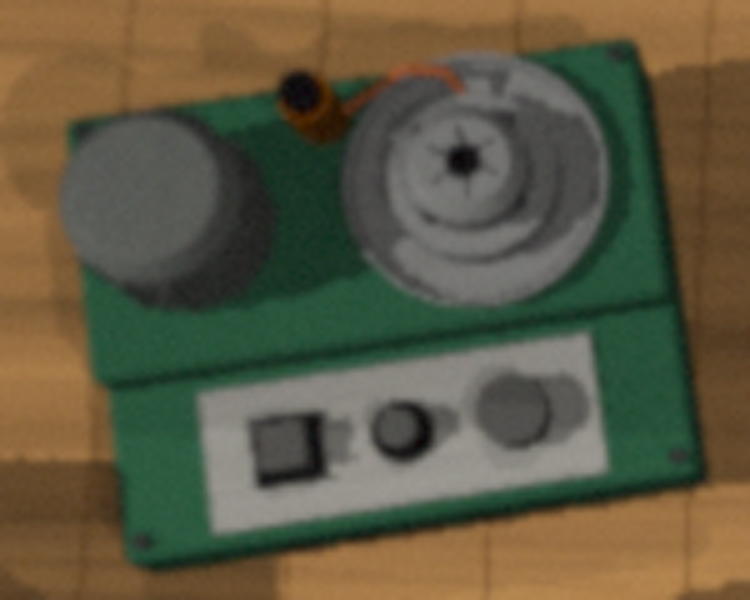

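View pics/tc.png

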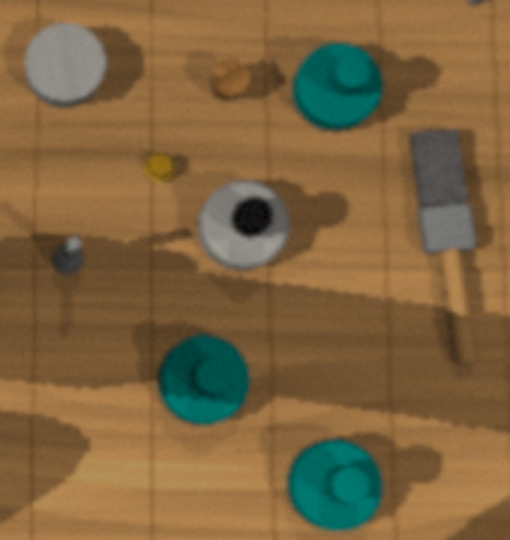

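View pics/sl.png

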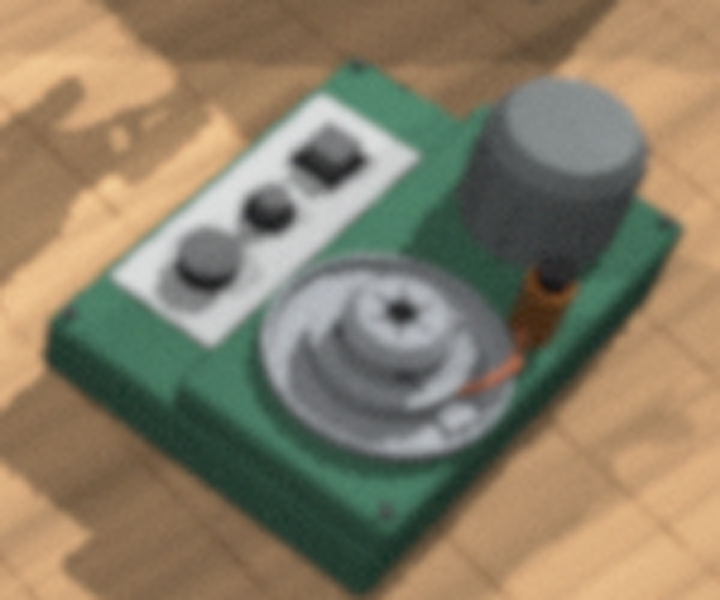

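```bash
cat >> a.py <<'E'
def tri(p,q):
    # least squares of two rays
    A=np.zeros((3,3));b=np.zeros(3)
    for k,(u,v) in ((c,p),(s,q)):
        a=px(k,u,v,0);o=-np.array(k['R']).T@np.array(k['t']);d=(a-o)/np.linalg.norm(a-o)
        M=np.eye(3)-np.outer(d,d);A+=M;b+=M@o
    return np.linalg.solve(A,b)
E
python3 - <<'E'
from a import *
np.set_printoptions(precision=1,suppress=True)
for n,p,q,z in [('stop',(207.8,197),(388.3,153.1),70),('pump',(185.4,201),(401.3,143.1),70),('power',(162.4,204.8),(414.2,131.3),70),('nose',(197.4,147),(428.3,165),115),('motor',(133,153.5),(464.5,126),145),('oiler',(165.5,133),(460,156),110),('knob',(394.3,202),(232.5,246),70)]:
    print(n,px(c,*p),px(c,*p,z),px(s,*q),px(s,*q,z),tri(p,q))
for n,p,z in [('tin',(332,151),31),('ret',(363.5,185),15),('mouth',(334,212),87),('teal1',(380,253),70),('brush',(458,190),20),('oiler cap',(165,133),90)]: print(n,px(c,*p,z),px(c,*p))
E
python3 - <<'E'
from a import *
j=s['color'][:,:,::-1]
cv2.imwrite('pics/sc.png',cv2.resize(j[180:340,130:290],None,fx=3.7,fy=3.7,interpolation=cv2.INTER_CUBIC))
E
```

```text
stop [481.3 177.   68.1] [480.9 176.6  70. ] [487.1 175.8  69.7] [487.2 175.6  70. ] [482.9 179.   63.2]
pump [469.8 229.1  71.2] [470.  229.3  70. ] [480.3 226.6  68.7] [481.  225.7  70. ] [473.2 233.7  57.1]
power [460.1 284.1  66.7] [459.6 283.1  70. ] [469.4 282.4  69.5] [469.7 282.   70. ] [462.8 288.1  59.5]
nose [591.  198.5 118.3] [591.9 199.2 115. ] [594.1 199.9 114. ] [594.5 199.2 115. ] [593.1 200.3 112.5]
motor [563.4 336.3 147.3] [564.  337.1 145. ] [570.5 336.6 144.3] [570.8 335.9 145. ] [566.9 340.7 138.3]
oiler [620.7 272.8 125.9] [625.8 277.2 110. ] [622.4 274.5 123.7] [616.7 286.3 110. ] [622.  274.  123.5]
knob [ 477.7 -273.4   75.2] [ 478.6 -274.4   70. ] [ 491.2 -276.3   70.2] [ 491.1 -276.3   70. ] [ 482.  -275.9   54.5]
tin [ 614.4 -124.1   31. ] [ 614.5 -124.1   30.4]
ret [ 531.  -206.5   15. ] [ 531.2 -206.6   14.3]
mouth [ 448.1 -126.8   87. ] [ 448.2 -126.8   86.3]
teal1 [ 354.4 -238.5   70. ] [ 354.8 -239.1   65.9]
brush [ 522.4 -446.9   20. ] [ 523.1 -448.    16.6]
oiler cap [632.1 284.   90. ] [619.7 273.1 129. ]
```

View pics/sc.png

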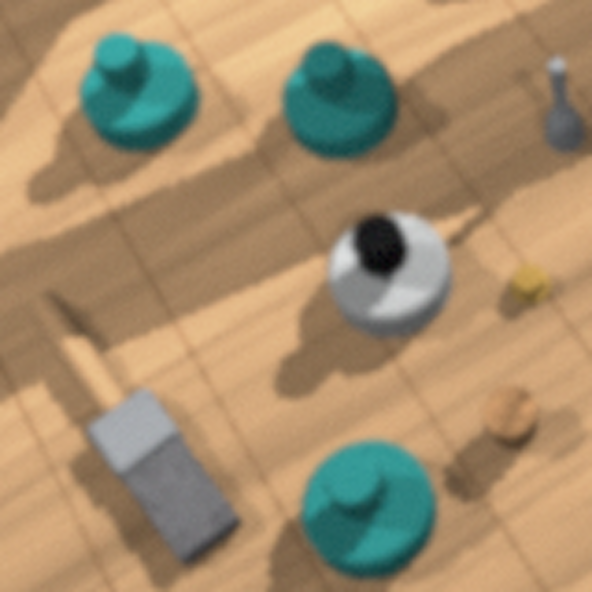

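```bash
cat >> a.py <<'E'
def cloud(c):
    h,w=c['range_z'].shape
    u,v=np.meshgrid(np.arange(w),np.arange(h))
    p=cv2.undistortPoints(np.stack([u,v],-1).reshape(-1,1,2).astype(float),np.array(c['intrinsics']),np.array(c['dist_coeffs']))[:,0]
    z=c['range_z'].ravel();P=np.c_[p*z[:,None],z]
    return (P-np.array(c['t']))@np.array(c['R']),z>0
def top(c,x,y,r,z0,z1):
    P,ok=cloud(c);m=ok&(np.hypot(P[:,0]-x,P[:,1]-y)<r)&(P[:,2]>z0)&(P[:,2]<z1)
    Q=P[m]
    if len(Q)<5: return None
    (cx,cy),rr=cv2.minEnclosingCircle(Q[:,:2].astype(np.float32))
    return len(Q),Q.mean(0).round(1),(round(cx,1),round(cy,1),round(rr,1)),Q[:,2].std().round(1)
E
python3 - <<'E'
from a import *
for n,x,y,r,z0,z1 in [('stop',484,177,26,64,76),('pump',475,228,22,64,76),('power',465,283,22,64,76),('nose',593,199,32,109,122),('shoulder',593,199,50,86,98),('motor',567,337,50,138,152),('knob',484,-275,28,64,78),('knob+',484,-275,28,45,64),('skirt',484,-275,45,24,38)]:
    print(n,'T',top(c,x,y,r,z0,z1),'\n   S',top(s,x,y,r,z0,z1))
for k,n in((c,'T'),(s,'S')):
    P,ok=cloud(k);m=ok&(abs(P[:,0]-450)<250)&(abs(P[:,1]-0)<80);Q=P[m];print(n,np.median(Q[:,2]))
E
```

```text
stop T (167, array([481.9, 178.8,  69.6]), (482.5, 179.3, 17.5), np.float64(2.4)) 
   S (126, array([485.5, 177.9,  68.9]), (484.3, 179.0, 18.4), np.float64(1.6))
pump T (54, array([471.6, 232.4,  70.2]), (472.0, 233.1, 9.9), np.float64(2.1)) 
   S (42, array([475.1, 232.4,  68.7]), (475.2, 232.1, 10.3), np.float64(1.8))
power T (106, array([461.9, 286.1,  69.8]), (462.0, 286.5, 15.6), np.float64(2.2)) 
   S (68, array([465.5, 286.2,  69. ]), (465.7, 287.4, 14.9), np.float64(1.9))
nose T (409, array([591. , 198.6, 114.1]), (591.7, 199.2, 28.9), np.float64(2.6)) 
   S (316, array([596.5, 196.9, 113.4]), (595.9, 198.5, 28.9), np.float64(2.0))
shoulder T (401, array([587.2, 194.9,  91.9]), (596.2, 199.6, 45.3), np.float64(2.4)) 
   S (338, array([604.8, 186.6,  91. ]), (598.3, 200.1, 44.1), np.float64(2.2))
motor T (878, array([565. , 335.1, 143.8]), (565.9, 334.7, 41.3), np.float64(2.5)) 
   S (552, array([570.8, 332.7, 143.4]), (570.4, 333.9, 39.4), np.float64(2.0))
knob T (122, array([ 480.4, -274.2,   69.6]), (480.4, -273.9, 15.3), np.float64(2.4)) 
   S (137, array([ 484. , -276. ,   68.2]), (483.0, -275.9, 15.8), np.float64(1.6))
knob+ T (24, array([ 474.1, -267.2,   54.5]), (480.9, -273.9, 15.4), np.float64(5.7)) 
   S (60, array([ 493.8, -278.1,   54.7]), (486.1, -276.4, 15.1), np.float64(5.8))
skirt T (509, array([ 478.9, -272.2,   29.6]), (481.0, -274.5, 37.1), np.float64(2.5)) 
   S (532, array([ 490.1, -277. ,   28.6]), (483.4, -276.6, 37.7), np.float64(1.8))
T 0.08993846079061593
S -1.0346244122287507
```

```bash
cat >> h.py <<'E'
def go(x,y,z):
    S=sense();R=cv2.Rodrigues(S['orientation'])[0];d=np.array([x,y,z])-S['eef_pos']
    print('tcp',S['eef_pos'].round(1),'xang',np.degrees(np.arctan2(R[1,0],R[0,0])).round(1),'tilt',R[:,2].round(3),'F',S['contact_force'].round(1),'op',round(S['opening'],1),'t',S['clock'])
    print('shift m',(R.T@d/1000).round(4),'q',S['qpos'].round(2))
E
python3 - <<'E'
from a import *
for k in(c,s):
    P,ok=cloud(k);m=ok&(P[:,2]>90)&(P[:,1]>350)&(P[:,0]<600)&(P[:,2]<900);Q=P[m];print(Q.min(0),Q.max(0),np.percentile(Q,[5,50,95],axis=0))
    m=ok&(P[:,2]>92)&(P[:,1]<280)&(P[:,1]>220)&(P[:,0]>560)&(P[:,0]<680);print(P[m].mean(0),P[m].max(0),P[m].min(0))
go(483.5,178.5,110)
E
```

```text
[147.49443931 350.04635452  90.02044111] [598.79546385 579.58340767 292.76883021] [[165.13586171 478.64007505  97.06017074]
 [294.13502632 533.00162054 174.98116945]
 [431.51825946 562.67770821 202.29938191]]
[611.71055501 250.52966834 108.23453557] [644.41262935 279.91011736 129.59317088] [560.77018242 220.22598069  92.2011756 ]
[149.04223437 350.01940433  90.01699808] [ 598.81453773 1261.22411697  205.36771364] [[ 183.66373461  529.3497114    96.59138759]
 [ 338.76742524  560.35232785  174.28207899]
 [ 503.92808634 1248.84627022  201.3805944 ]]
[624.68616531 260.63527624 110.11406973] [645.68052955 279.38611922 127.52808594] [579.86171073 220.03815783  92.16021457]
tcp [245.4 574.3 203.1] xang 66.9 tilt [-0.    -0.001 -1.   ] F [-0.4  0.3 -0. ] op 85.6 t 0.1
shift m [-0.2702  0.3744  0.0935] q [-1.24  0.41 -0.01  1.6   0.01  1.13 -0.08]
```

```bash
python3 -m inch '[[0,[0,0,-0.06],0],[0,[0,0,-0.10],0],[0,[-0.045,0.0625,-0.10],0],[0,[-0.09,0.125,-0.10],0],[0,[-0.135,0.1875,-0.10],0],[0,[-0.18,0.25,-0.10],0],[0,[-0.225,0.312,-0.10],0],[0,[-0.27,0.374,-0.10],0],[0,[-0.27,0.374,-0.10],0],[0,[-0.27,0.374,-0.10],0]]'; python3 -c "
from h import *
go(483.5,178.5,85)"
```

```text
clock: 1.35
eef_pos: [484.8, 174.8, 303.4]
orientation: [2.625, 1.723, -0.002]
contact_force: [-0.4, 0.8, 0.4]
opening: -0.1
tcp [484.8 174.8 303.4] xang 66.5 tilt [-0.    -0.002 -1.   ] F [-0.4  0.8  0.4] op -0.1 t 1.35
shift m [ 0.0033 -0.0029  0.2184] q [-0.68  0.14  0.27  1.73 -0.04  1.28  0.76]
```

```bash
python3 -m inch '[[0,[0.003,-0.003,0.06],0],[0,[0.003,-0.003,0.12],0],[0,[0.003,-0.003,0.18],0],[0,[0.003,-0.003,0.218],0],[0,[0.003,-0.003,0.218],0],[0,[0.003,-0.003,0.218],0]]'
python3 - <<'E'
from h import *
go(483.5,178.5,67)
import cv2
for n in('scene','top'):
    k=camera(n); i=k['color'][:,:,::-1]
    i=i[60:225,345:545] if n=='scene' else i[115:235,105:255]
    cv2.imwrite(f'pics/{n}1.png',cv2.resize(i,None,fx=3.6,fy=3.6,interpolation=cv2.INTER_CUBIC))
E
```

```text
clock: 2.1
eef_pos: [484.1, 178.5, 86.7]
orientation: [2.625, 1.722, -0.0]
contact_force: [0.2, 0.1, 0.7]
opening: 0.0
tcp [484.1 178.5  86.7] xang 66.5 tilt [ 0.001 -0.002 -1.   ] F [0.2 0.1 0.7] op 0.0 t 2.1
shift m [-0.0002 -0.0006  0.0197] q [-0.64  0.37  0.24  1.99 -0.12  0.79  0.83]
```

View pics/scene1.png

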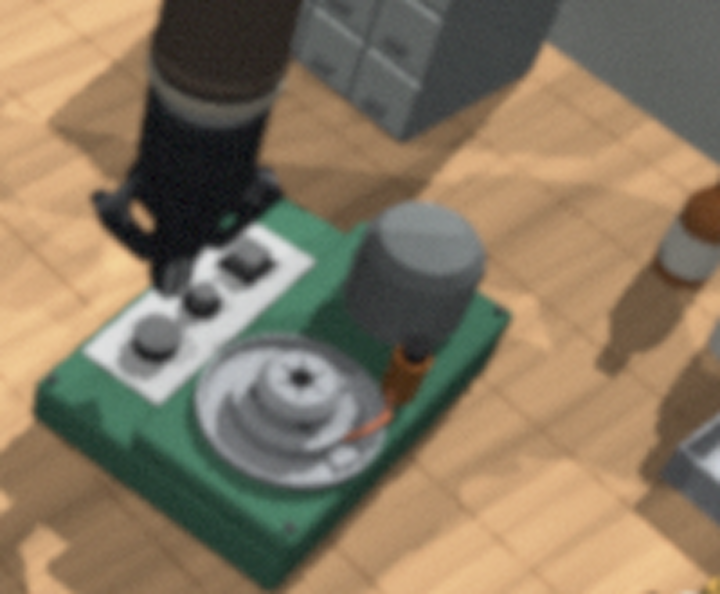

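View pics/top1.png

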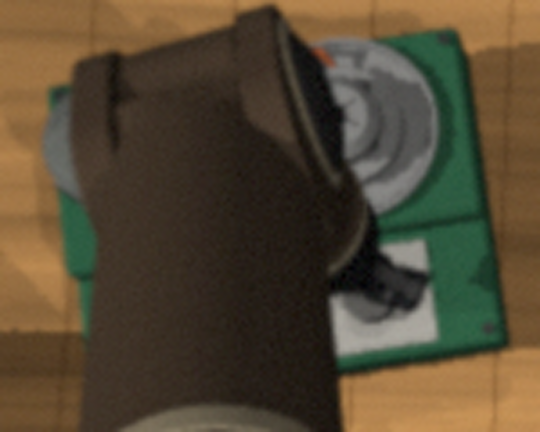

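Run:
```python
from a import *
for X in ([484,178.5,86.7],[484,178.5,70],[484,178.5,105]):
    print((proj(s,X)-[345,60])*3.6,(proj(c,X)-[105,115])*3.6)
k=camera('scene');P,ok=cloud(k)
m=ok&(np.hypot(P[:,0]-484,P[:,1]-178)<60)&(P[:,2]>78);Q=P[m];o=Q[:,2].argsort();print(Q[o][:40].round(0).tolist())
k=camera('top');P,ok=cloud(k)
m=ok&(np.hypot(P[:,0]-484,P[:,1]-178)<60)&(P[:,2]>78);Q=P[m];o=Q[:,2].argsort();print(Q[o][:25].round(0).tolist())
i=camera('scene')['color'][110:180,370:430,::-1];cv2.imwrite('pics/s2.png',cv2.resize(i,None,fx=8,fy=8,interpolation=cv2.INTER_CUBIC))
```

```text
[159.49247404 315.02386683] [362.99568281 285.83204063]
[155.98961466 330.51165427] [367.49505682 290.59730981]
[163.43705637 297.57301406] [357.92107692 280.45790105]
[[542.0, 191.0, 78.0], [535.0, 187.0, 78.0], [535.0, 198.0, 79.0], [536.0, 183.0, 79.0], [542.0, 185.0, 79.0], [535.0, 208.0, 79.0], [543.0, 170.0, 79.0], [543.0, 187.0, 79.0], [533.0, 206.0, 79.0], [540.0, 176.0, 80.0], [532.0, 203.0, 80.0], [538.0, 177.0, 81.0], [535.0, 200.0, 81.0], [534.0, 198.0, 81.0], [542.0, 171.0, 81.0], [535.0, 187.0, 82.0], [534.0, 191.0, 83.0], [538.0, 174.0, 83.0], [536.0, 193.0, 83.0], [536.0, 176.0, 83.0], [541.0, 171.0, 83.0], [535.0, 180.0, 83.0], [532.0, 192.0, 84.0], [535.0, 207.0, 84.0], [534.0, 211.0, 84.0], [539.0, 169.0, 84.0], [534.0, 194.0, 84.0], [537.0, 181.0, 84.0], [532.0, 202.0, 84.0], [532.0, 196.0, 84.0], [533.0, 198.0, 84.0], [534.0, 187.0, 85.0], [534.0, 204.0, 85.0], [534.0, 207.0, 86.0], [539.0, 176.0, 86.0], [536.0, 182.0, 87.0], [484.0, 172.0, 115.0], [495.0, 181.0, 116.0], [495.0, 178.0, 118.0], [494.0, 176.0, 118.0]]
[[536.0, 159.0, 78.0], [538.0, 163.0, 79.0], [534.0, 154.0, 79.0], [534.0, 163.0, 79.0], [543.0, 171.0, 79.0], [531.0, 163.0, 79.0], [538.0, 158.0, 80.0], [543.0, 173.0, 80.0], [540.0, 173.0, 80.0], [540.0, 166.0, 81.0], [543.0, 168.0, 81.0], [540.0, 175.0, 81.0], [535.0, 175.0, 82.0], [542.0, 165.0, 83.0], [537.0, 175.0, 83.0], [540.0, 170.0, 83.0], [537.0, 169.0, 85.0], [539.0, 167.0, 86.0], [536.0, 171.0, 89.0], [472.0, 177.0, 116.0], [473.0, 176.0, 123.0], [473.0, 173.0, 123.0], [470.0, 177.0, 129.0], [473.0, 173.0, 138.0], [470.0, 177.0, 141.0]]
```

View pics/s2.png

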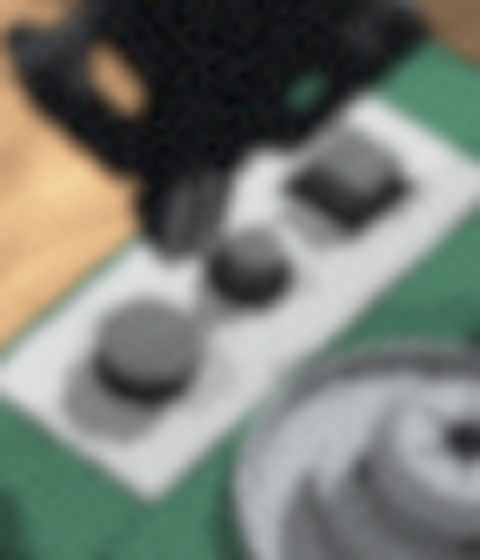

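```bash
python3 -m inch '[[0,[0,-0.001,0.008],0],[0,[0,-0.001,0.015],0],[0,[0,-0.001,0.015],0]]'; python3 -m inch '[[0,[0,0,0.002],0],[0,[0,0,0.004],0],[0,[0,0,0.004],0]]';python3 -c "
from h import *
go(483.5,178.5,63)
import cv2
i=camera('scene')['color'][110:180,370:430,::-1];cv2.imwrite('pics/s3.png',cv2.resize(i,None,fx=8,fy=8,interpolation=cv2.INTER_CUBIC))"
```

```text
clock: 2.72
eef_pos: [482.5, 178.8, 71.0]
orientation: [2.625, 1.723, -0.001]
contact_force: [0.6, -1.0, 0.0]
opening: 0.3
clock: 3.1
eef_pos: [482.4, 178.8, 66.9]
orientation: [2.625, 1.723, -0.001]
contact_force: [-0.3, 0.5, 0.1]
opening: 0.1
tcp [482.4 178.8  66.9] xang 66.6 tilt [ 0.    -0.002 -1.   ] F [-0.3  0.5  0.1] op 0.1 t 3.1
shift m [0.0002 0.0011 0.0039] q [-0.63  0.4   0.23  2.01 -0.13  0.74  0.83]
```

View pics/s3.png

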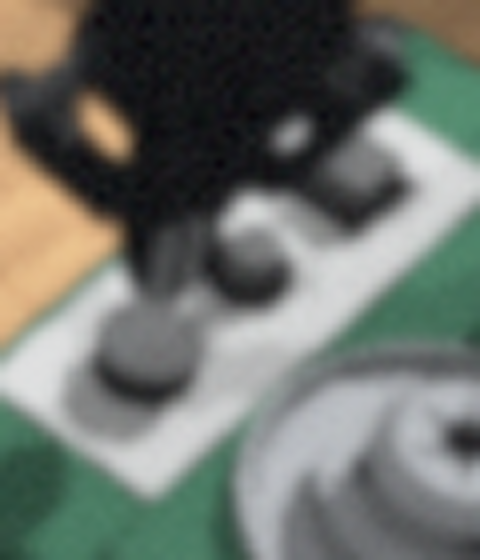

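```bash
python3 -m inch '[[0,[0,0.001,0.006],0],[0,[0,0.001,0.012],0],[0,[0,0.001,0.012],0]]'; python3 -m inch '[[0,[0,0,0.002],0],[0,[0,0,0.004],0],[0,[0,0,0.004],0]]'; python3 -m inch '[[0,[0,0,0.002],0],[0,[0,0,0.002],0]]'
```

```text
clock: 3.52
eef_pos: [483.0, 178.1, 54.3]
orientation: [2.625, 1.723, -0.003]
contact_force: [0.2, 0.3, 0.3]
opening: 0.1
clock: 3.9
eef_pos: [482.9, 178.1, 50.2]
orientation: [2.625, 1.723, -0.003]
contact_force: [0.6, 0.2, -0.1]
opening: 0.0
clock: 4.15
eef_pos: [482.8, 178.1, 48.1]
orientation: [2.625, 1.723, -0.003]
contact_force: [0.3, -0.1, 1.0]
opening: 0.0
```

```bash
python3 -m inch '[[0,[0,0,0.001],0],[0,[0,0,0.001],0]]';python3 -m inch '[[0,[0,0,0.002],0],[0,[0,0,0.002],0]]';python3 -m inch '[[0,[0,0,0.002],0],[0,[0,0,0.002],0]]'
```

```text
clock: 4.4
eef_pos: [482.7, 178.0, 47.0]
orientation: [2.625, 1.723, -0.004]
contact_force: [0.5, 0.5, 0.5]
opening: 0.1
clock: 4.65
eef_pos: [482.6, 178.0, 44.8]
orientation: [2.625, 1.723, -0.004]
contact_force: [0.7, -0.8, -0.5]
opening: -0.0
clock: 4.9
eef_pos: [482.7, 178.0, 42.7]
orientation: [2.625, 1.723, -0.004]
contact_force: [0.7, 0.7, 0.2]
opening: 0.2
```

```bash
python3 -c "
from h import *
go(483.5,178.5,63)
import cv2
i=camera('scene')['color'][110:180,370:430,::-1];cv2.imwrite('pics/s4.png',cv2.resize(i,None,fx=8,fy=8,interpolation=cv2.INTER_CUBIC))"
```

```text
tcp [482.7 178.   42.7] xang 66.6 tilt [-0.001 -0.003 -1.   ] F [0.7 0.7 0.2] op 0.2 t 4.9
shift m [ 0.0007  0.0006 -0.0203] q [-0.62  0.44  0.22  2.03 -0.14  0.69  0.85]
```

View pics/s4.png

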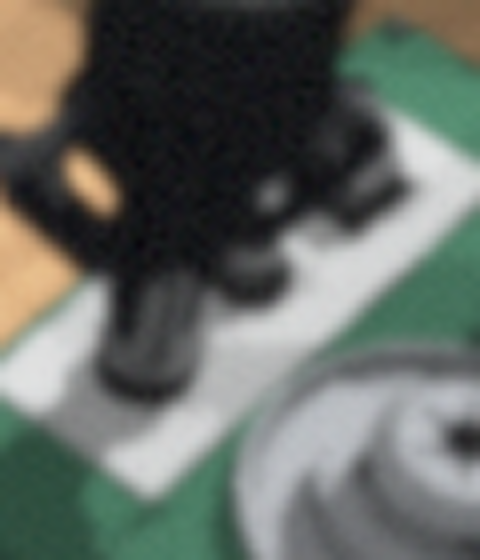

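```bash
python3 -m inch '[[0,[0,0,0.002],0],[0,[0,0,0.002],0]]';python3 -m inch '[[0,[0,0,0.002],0],[0,[0,0,0.002],0]]';python3 -m inch '[[0,[0,0,0.002],0],[0,[0,0,0.002],0]]'
python3 -c "
from h import *
go(483.5,178.5,63)
import cv2
i=camera('scene')['color'][110:180,370:430,::-1];cv2.imwrite('pics/s5.png',cv2.resize(i,None,fx=8,fy=8,interpolation=cv2.INTER_CUBIC))"
```

```text
clock: 5.2
eef_pos: [482.7, 178.0, 40.8]
orientation: [2.625, 1.723, -0.004]
contact_force: [-0.0, -0.5, 2.9]
opening: 0.3
clock: 5.45
eef_pos: [482.7, 178.0, 38.8]
orientation: [2.625, 1.723, -0.004]
contact_force: [-1.2, 1.2, 3.2]
opening: 0.3
clock: 5.7
eef_pos: [482.7, 178.0, 36.7]
orientation: [2.625, 1.723, -0.004]
contact_force: [-1.3, -0.7, 5.2]
opening: -0.0
tcp [482.7 178.   36.7] xang 66.6 tilt [-0.001 -0.003 -1.   ] F [-1.3 -0.7  5.2] op -0.0 t 5.7
shift m [ 0.0007  0.0006 -0.0263] q [-0.62  0.45  0.22  2.03 -0.14  0.68  0.85]
```

View pics/s5.png

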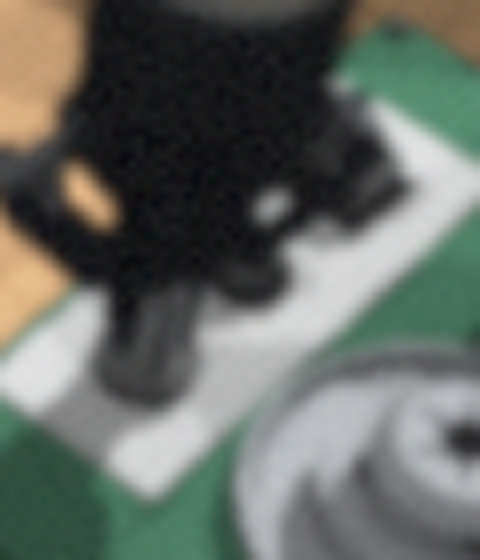

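```bash
python3 -m inch '[[0,[0,0,0.001],0],[0,[0,0,0.002],0],[0,[0,0,0.002],0]]'
```

```text
clock: 6.12
eef_pos: [482.8, 178.1, 36.3]
orientation: [2.626, 1.723, -0.003]
contact_force: [-5.9, -2.7, 23.0]
opening: 0.1
```

```bash
python3 -m inch '[[0,[0,0,-0.012],0],[0,[0,0,-0.03],0],[0,[0,0,-0.03],0]]'; python3 -c "
from h import *
go(473.4,232.5,48)"
```

```text
clock: 6.5
eef_pos: [483.6, 178.5, 67.1]
orientation: [2.625, 1.723, 0.0]
contact_force: [-0.5, 0.2, 0.0]
opening: -0.0
tcp [483.6 178.5  67.1] xang 66.5 tilt [ 0.001 -0.001 -1.   ] F [-0.5  0.2  0. ] op -0.0 t 6.5
shift m [ 0.0455 -0.0309  0.0191] q [-0.63  0.4   0.23  2.01 -0.13  0.75  0.84]
```

```bash
python3 -m inch '[[0,[0.0455,-0.031,0],0],[0,[0.0455,-0.031,0],0],[0,[0.0455,-0.031,0.015],0],[0,[0.0455,-0.031,0.019],0],[0,[0.0455,-0.031,0.019],0]]'; python3 -c "
from h import *
go(473.4,232.5,36.3)
import cv2
i=camera('scene')['color'][100:180,370:430,::-1];cv2.imwrite('pics/s6.png',cv2.resize(i,None,fx=7,fy=7,interpolation=cv2.INTER_CUBIC))"
```

```text
clock: 7.12
eef_pos: [473.1, 231.3, 47.1]
orientation: [2.627, 1.72, -0.003]
contact_force: [-0.6, 0.3, -0.0]
opening: -0.5
tcp [473.1 231.3  47.1] xang 66.5 tilt [-0.    -0.002 -1.   ] F [-0.6  0.3 -0. ] op -0.5 t 7.125
shift m [ 0.0013 -0.0002  0.0108] q [-0.71  0.45  0.21  2.   -0.14  0.72  0.74]
```

View pics/s6.png

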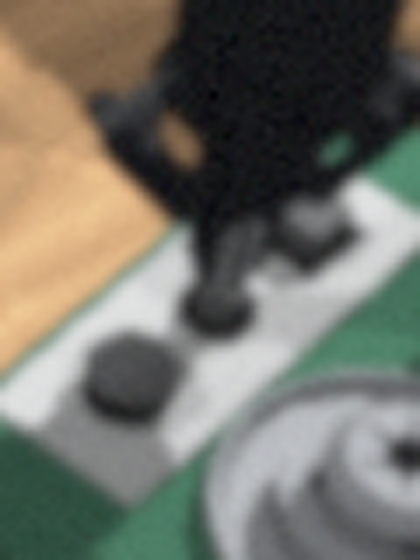

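```bash
python3 -m inch '[[0,[0.001,0,0.005],0],[0,[0.001,0,0.008],0],[0,[0.001,0,0.011],0],[0,[0.001,0,0.011],0]]'; python3 -m inch '[[0,[0,0,0.001],0],[0,[0,0,0.001],0]]'
```

```text
clock: 7.68
eef_pos: [474.3, 232.4, 36.8]
orientation: [2.626, 1.72, -0.0]
contact_force: [1.5, -1.2, 4.4]
opening: -0.0
clock: 7.92
eef_pos: [474.4, 232.4, 36.5]
orientation: [2.627, 1.72, 0.0]
contact_force: [-1.8, -1.9, 10.7]
opening: -0.1
```

```bash
python3 -m inch '[[0,[0,0,0.001],0],[0,[0,0,0.001],0]]';  python3 -m inch '[[0,[0,0,-0.012],0],[0,[0,0,-0.03],0],[0,[0,0,-0.03],0]]'; python3 -c "
from h import *
go(463.7,286.5,48)"
```

```text
clock: 8.18
eef_pos: [474.4, 232.4, 36.5]
orientation: [2.627, 1.72, 0.001]
contact_force: [-2.7, -2.2, 13.9]
opening: -0.0
clock: 8.55
eef_pos: [474.9, 233.0, 67.5]
orientation: [2.627, 1.721, 0.004]
contact_force: [0.1, 0.2, -0.4]
opening: -0.3
tcp [474.9 233.   67.5] xang 66.4 tilt [ 0.003  0.001 -1.   ] F [ 0.1  0.2 -0.4] op -0.3 t 8.55
shift m [ 0.0445 -0.0317  0.0195] q [-0.72  0.42  0.22  1.98 -0.13  0.76  0.73]
```

```bash
python3 -m inch '[[0,[0.0445,-0.0315,0],0],[0,[0.0445,-0.0315,0],0],[0,[0.0445,-0.0315,0.015],0],[0,[0.0445,-0.0315,0.019],0],[0,[0.0445,-0.0315,0.019],0]]'; python3 -c "
from h import *
go(463.7,286.5,36.3)
import cv2
i=camera('scene')['color'][90:170,370:450,::-1];cv2.imwrite('pics/s7.png',cv2.resize(i,None,fx=6,fy=6,interpolation=cv2.INTER_CUBIC))"
```

```text
clock: 9.18
eef_pos: [463.7, 285.1, 47.6]
orientation: [2.628, 1.718, 0.001]
contact_force: [0.1, -0.2, -0.0]
opening: 0.3
tcp [463.7 285.1  47.6] xang 66.4 tilt [ 0.002 -0.001 -1.   ] F [ 0.1 -0.2 -0. ] op 0.3 t 9.175
shift m [ 0.0013 -0.0006  0.0113] q [-0.8   0.47  0.2   1.95 -0.13  0.73  0.64]
```

View pics/s7.png

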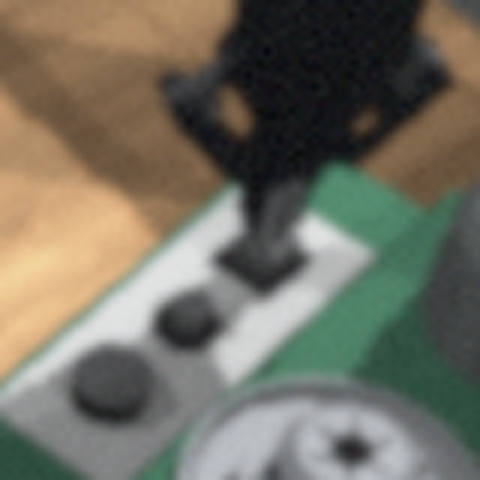

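Tip is over the square power key (260,245 in the crop).

```bash
python3 -m inch '[[0,[0.001,0,0.005],0],[0,[0.001,0,0.008],0],[0,[0.001,0,0.011],0],[0,[0.001,0,0.011],0]]'; python3 -m inch '[[0,[0,0,0.0015],0],[0,[0,0,0.0015],0]]'
```

```text
clock: 9.72
eef_pos: [464.9, 286.3, 37.3]
orientation: [2.628, 1.718, 0.004]
contact_force: [0.4, -1.7, 4.4]
opening: -0.1
clock: 9.98
eef_pos: [464.9, 286.3, 36.5]
orientation: [2.628, 1.718, 0.004]
contact_force: [-1.1, -2.9, 11.0]
opening: -0.2
```

```bash
python3 -m inch '[[0,[0,0,0.001],0],[0,[0,0,0.001],0]]';  python3 -m inch '[[0,[0,0,-0.012],0],[0,[0,0,-0.06],0],[0,[0,0,-0.115],0],[0,[0,0,-0.115],0]]'; python3 -c "
from h import *
go(482,-275,130)"
```

```text
clock: 10.22
eef_pos: [465.0, 286.3, 36.5]
orientation: [2.629, 1.718, 0.005]
contact_force: [-2.2, -3.4, 13.8]
opening: 0.2
clock: 10.72
eef_pos: [466.5, 287.9, 155.9]
orientation: [-2.629, -1.719, -0.017]
contact_force: [0.8, -0.0, -0.6]
opening: -0.1
tcp [466.5 287.9 155.9] xang 66.4 tilt [ 0.009  0.006 -1.   ] F [ 0.8 -0.  -0.6] op -0.1 t 10.725
shift m [-0.5097  0.2398  0.0227] q [-0.83  0.32  0.24  1.86 -0.09  0.95  0.6 ]
```

```bash
python3 -m inch '[[0,[-0.05,0.024,0],0],[0,[-0.1,0.047,0],0],[0,[-0.15,0.07,0],0],[0.7,[-0.2,0.094,0],0],[0.7,[-0.25,0.118,0],0],[0.7,[-0.3,0.141,0],0],[0.7,[-0.35,0.165,0],0],[0.7,[-0.4,0.188,0],0],[0.7,[-0.45,0.212,0],0],[0.7,[-0.5,0.235,0],0],[0.7,[-0.51,0.24,0.02],0],[0.7,[-0.51,0.24,0.023],0],[0.7,[-0.51,0.24,0.023],0]]'
python3 - <<'E'
from h import *
go(482,-275,40)
for n in('scene','top'):
    k=camera(n); i=k['color'][:,:,::-1]
    i=i[150:310,150:310] if n=='scene' else i[120:280,320:480]
    cv2.imwrite(f'pics/{n}8.png',cv2.resize(i,None,fx=3.6,fy=3.6,interpolation=cv2.INTER_CUBIC))
E
```

```text
clock: 12.35
eef_pos: [481.9, -273.3, 129.0]
orientation: [-2.626, -1.72, -0.016]
contact_force: [0.2, 1.1, -0.3]
opening: 59.7
tcp [ 481.9 -273.3  129. ] xang 66.5 tilt [ 0.007  0.007 -1.   ] F [ 0.2  1.1 -0.3] op 59.7 t 12.35
shift m [-0.0024  0.0004  0.089 ] q [ 0.05  0.39  0.49  1.88 -0.24  0.92  1.82]
```

View pics/scene8.png

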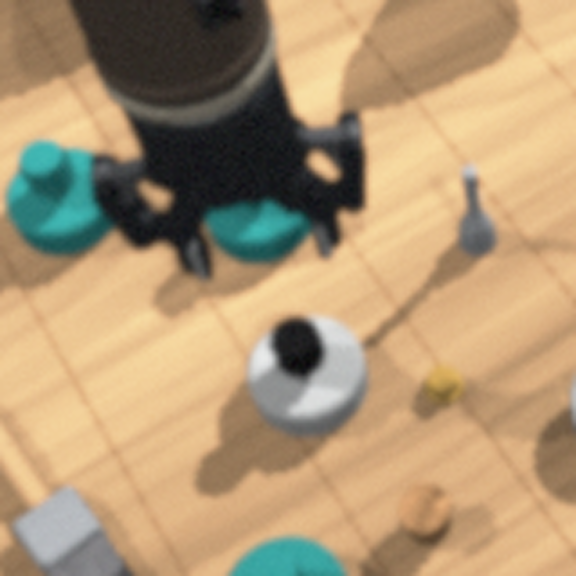

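View pics/top8.png

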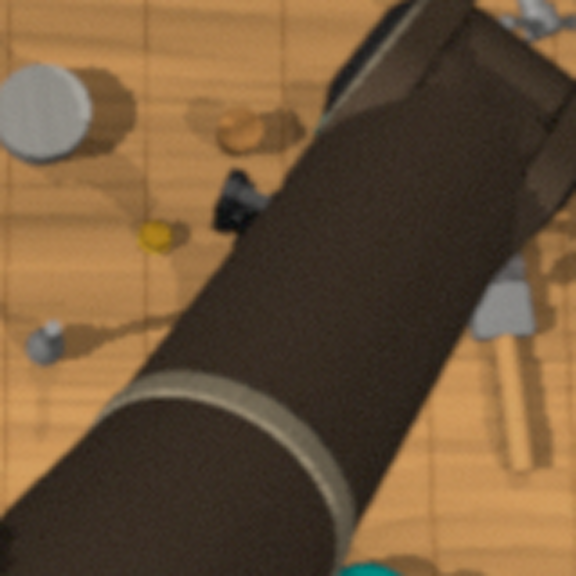

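```bash
python3 -m inch '[[0.75,[-0.002,0,0.04],0],[0.75,[-0.002,0,0.08],0],[0.75,[-0.002,0,0.089],0],[0.75,[-0.002,0,0.089],0]]'
python3 - <<'E'
from h import *
go(482,-275,9)
from a import proj
k=camera('scene'); i=k['color'][:,:,::-1]
for X in ([482,-275,55],[482,-275,70],[482+12,-275+27.5,78],[482-12,-275-27.5,78]): print(((proj(k,X)-[180,190])*5).round())
i=i[190:290,180:280]
cv2.imwrite(f'pics/s9.png',cv2.resize(i,None,fx=5,fy=5,interpolation=cv2.INTER_CUBIC))
E
```

```text
clock: 12.95
eef_pos: [483.0, -274.6, 41.5]
orientation: [-2.626, -1.723, -0.017]
contact_force: [-1.1, 0.2, 0.2]
opening: 64.0
tcp [ 483.  -274.6   41.5] xang 66.5 tilt [ 0.009  0.007 -1.   ] F [-1.1  0.2  0.2] op 64.0 t 12.95
shift m [-0.0011 -0.0009  0.0325] q [ 0.11  0.52  0.44  1.95 -0.33  0.74  1.9 ]
[261. 279.]
[255. 263.]
[321. 242.]
[183. 267.]
```

View pics/s9.png

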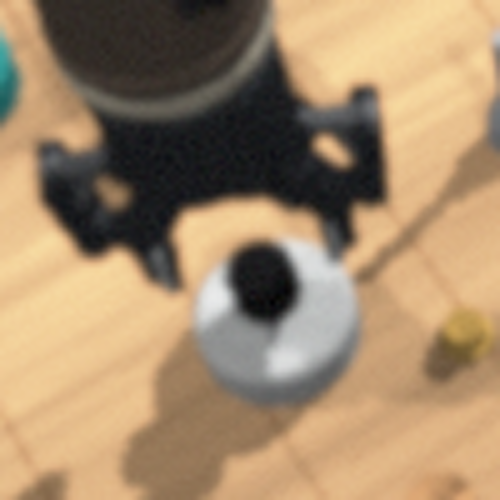

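```bash
python3 -m inch '[[0.75,[-0.001,-0.001,0.015],0],[0.75,[-0.001,-0.001,0.025],0],[0.75,[-0.001,-0.001,0.025],0]]'; python3 -m inch '[[0.75,[0,0,0.004],0],[0.75,[0,0,0.008],0],[0.75,[0,0,0.008],0]]'
python3 - <<'E'
from h import *
go(482,-275,9)
i=camera('scene')['color'][190:290,180:280,::-1]
cv2.imwrite(f'pics/s10.png',cv2.resize(i,None,fx=5,fy=5,interpolation=cv2.INTER_CUBIC))
E
```

```text
clock: 13.38
eef_pos: [481.8, -275.1, 16.4]
orientation: [-2.627, -1.722, -0.018]
contact_force: [0.5, 0.1, 0.4]
opening: 64.0
clock: 13.75
eef_pos: [481.7, -275.0, 8.1]
orientation: [-2.626, -1.722, -0.017]
contact_force: [0.4, 0.1, 0.1]
opening: 63.9
tcp [ 481.7 -275.     8.1] xang 66.5 tilt [ 0.009  0.007 -1.   ] F [0.4 0.1 0.1] op 63.9 t 13.75
shift m [ 0.0001  0.0003 -0.0009] q [ 0.13  0.57  0.41  1.96 -0.36  0.68  1.93]
```

View pics/s10.png

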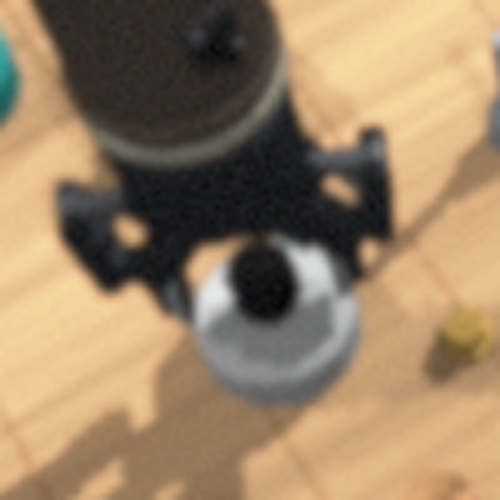

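```bash
python3 -m inch '[[0.5,[0,0,0],0],[0.3,[0,0,0],0],[0,[0,0,0],0],[0,[0,0,0],0],[0,[0,0,0],0],[0,[0,0,0],0]]'
python3 - <<'E'
from h import *
go(482,-275,100)
i=camera('scene')['color'][190:290,180:280,::-1]
cv2.imwrite(f'pics/s11.png',cv2.resize(i,None,fx=5,fy=5,interpolation=cv2.INTER_CUBIC))
E
```

```text
clock: 14.55
eef_pos: [482.0, -275.1, 8.5]
orientation: [-2.627, -1.722, -0.018]
contact_force: [-0.8, 1.0, 4.9]
opening: 29.0
tcp [ 482.  -275.1    8.5] xang 66.5 tilt [ 0.009  0.007 -1.   ] F [-0.8  1.   4.9] op 29.0 t 14.55
shift m [ 0.001   0.0005 -0.0915] q [ 0.13  0.57  0.41  1.96 -0.36  0.68  1.93]
```

View pics/s11.png

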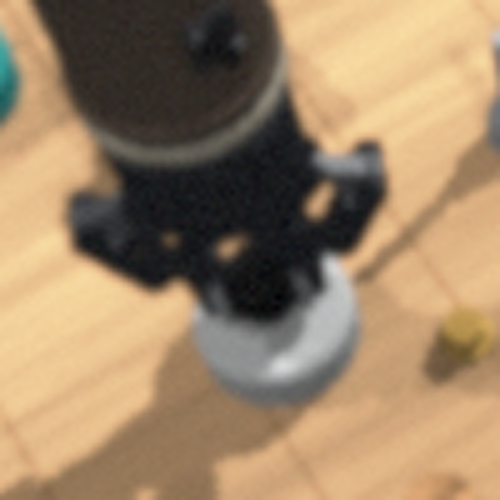

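```bash
python3 -m inch '[[0,[0,0,-0.02],0],[0,[0,0,-0.07],0],[0,[0,0,-0.12],0],[0,[0,0,-0.165],0],[0,[0,0,-0.165],0]]'; python3 -c "
from h import *
go(594,198.7,173)"
```

```text
clock: 15.22
eef_pos: [482.0, -277.3, 176.5]
orientation: [2.624, 1.72, 0.023]
contact_force: [-0.2, -0.1, -2.6]
opening: 28.8
tcp [ 482.  -277.3  176.5] xang 66.5 tilt [ 0.015  0.005 -1.   ] F [-0.2 -0.1 -2.6] op 28.8 t 15.225
shift m [ 0.4811 -0.0872  0.0074] q [ 0.03  0.34  0.53  1.84 -0.21  1.01  1.8 ]
```

```bash
python3 -m inch '[[0,[0.04,-0.007,0],0],[0,[0.09,-0.016,0],0],[0,[0.14,-0.025,0],0],[0,[0.19,-0.034,0],0],[0,[0.24,-0.043,0],0],[0,[0.29,-0.052,0],0],[0,[0.34,-0.061,0],0],[0,[0.39,-0.07,0],0],[0,[0.44,-0.079,0],0],[0,[0.475,-0.086,0],0],[0,[0.481,-0.087,0],0],[0,[0.481,-0.087,0],0]]'
python3 - <<'E'
from h import *
go(594,198.7,145)
for n in('scene','top'):
    k=camera(n); i=k['color'][:,:,::-1]
    i=i[100:225,345:495] if n=='scene' else i[115:235,105:255]
    cv2.imwrite(f'pics/{n}12.png',cv2.resize(i,None,fx=4.8,fy=4.8,interpolation=cv2.INTER_CUBIC))
E
```

```text
clock: 16.73
eef_pos: [593.2, 198.0, 178.6]
orientation: [2.623, 1.721, 0.019]
contact_force: [-0.8, -1.6, -2.9]
opening: 28.8
tcp [593.2 198.  178.6] xang 66.5 tilt [ 0.012  0.003 -1.   ] F [-0.8 -1.6 -2.9] op 28.8 t 16.725
shift m [0.0007 0.0001 0.0336] q [-0.66  0.44  0.35  1.66 -0.17  1.07  0.91]
```

View pics/scene12.png

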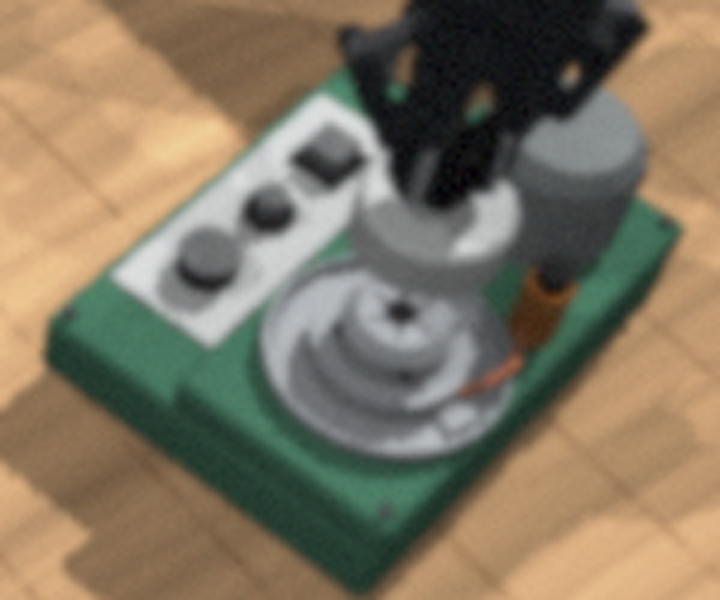

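View pics/top12.png

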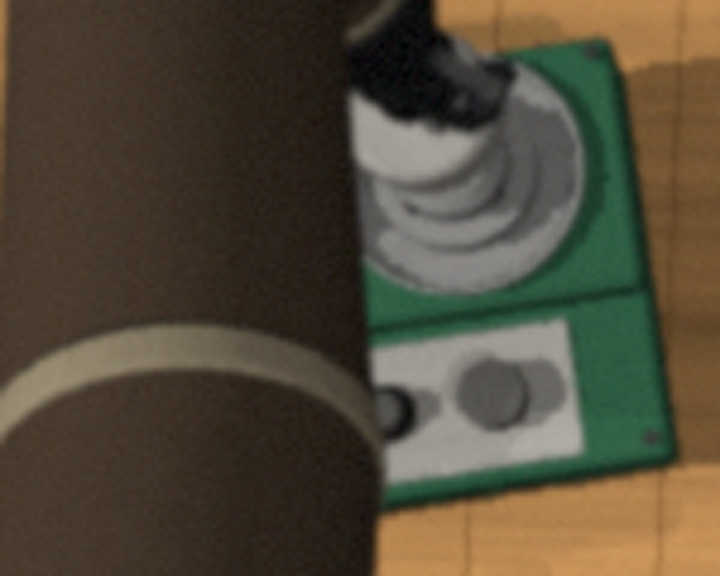

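```bash
python3 -m inch '[[0,[0.001,0,0.02],0],[0,[0.001,0,0.04],0],[0,[0.001,0,0.048],0],[0,[0.001,0,0.048],0],[0,[0.001,0,0.048],0]]'
python3 - <<'E'
from a import *
go(594,198.7,116)
k=camera('scene');P,ok=cloud(k)
for z0,z1 in((146,158),(124,146),(118,124)): print(top(k,594,199,42,z0,z1))
m=ok&(np.hypot(P[:,0]-594,P[:,1]-199)<46)&(P[:,2]>124)&(P[:,2]<148);Q=P[m]
from scipy.optimize import least_squares
f=least_squares(lambda p:np.hypot(Q[:,0]-p[0],Q[:,1]-p[1])-37,[594,199],loss='soft_l1');print('skirt fit',len(Q),f.x)
# same method for cap at start, known
P,ok=cloud(s);m=ok&(np.hypot(P[:,0]-484,P[:,1]+275)<46)&(P[:,2]>5)&(P[:,2]<25);Q=P[m]
f=least_squares(lambda p:np.hypot(Q[:,0]-p[0],Q[:,1]-p[1])-37,[484,-275],loss='soft_l1');print('start fit',len(Q),f.x)
m=ok&(np.hypot(P[:,0]-594,P[:,1]-199)<33)&(P[:,2]>94)&(P[:,2]<107);Q=P[m]
f=least_squares(lambda p:np.hypot(Q[:,0]-p[0],Q[:,1]-p[1])-29,[594,199],loss='soft_l1');print('collar fit',len(Q),f.x)
i=k['color'][100:225,345:495,::-1]
cv2.imwrite(f'pics/s13.png',cv2.resize(i,None,fx=4.8,fy=4.8,interpolation=cv2.INTER_CUBIC))
E
```

```text
clock: 17.45
eef_pos: [595.3, 197.4, 132.4]
orientation: [2.625, 1.717, 0.022]
contact_force: [0.1, 0.7, -2.5]
opening: 28.7
tcp [595.3 197.4 132.4] xang 66.4 tilt [ 0.015  0.004 -1.   ] F [ 0.1  0.7 -2.5] op 28.7 t 17.45
shift m [ 0.0005 -0.0019  0.0164] q [-0.64  0.48  0.34  1.7  -0.19  0.97  0.92]
(414, array([605.3, 185.1, 152.4]), (597.1, 194.1, 36.3), np.float64(2.1))
(187, array([611.4, 172.7, 135.5]), (598.1, 193.3, 36.5), np.float64(6.0))
None
skirt fit 206 [595.7306995  197.75837567]
start fit 126 [ 481.20603361 -274.41862895]
collar fit 95 [594.12637361 200.68773323]
```

View pics/s13.png

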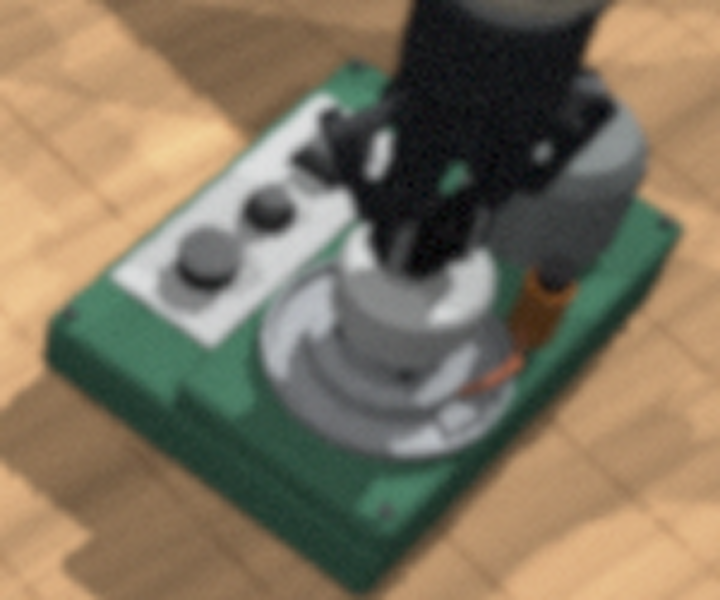

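```bash
python3 -m inch '[[0,[0.001,-0.002,0.003],0],[0,[0.001,-0.002,0.006],0],[0,[0.001,-0.002,0.012],0],[0,[0.001,-0.002,0.012],0]]'; python3 -c "
from h import *
go(594,199,115)"
```

```text
clock: 18.0
eef_pos: [593.6, 199.2, 119.7]
orientation: [2.625, 1.717, 0.021]
contact_force: [-0.9, 0.9, -2.1]
opening: 28.1
tcp [593.6 199.2 119.7] xang 66.4 tilt [ 0.014  0.003 -1.   ] F [-0.9  0.9 -2.1] op 28.1 t 18.0
shift m [-0.0001  0.0004  0.0047] q [-0.64  0.5   0.34  1.71 -0.19  0.95  0.92]
```

```bash
python3 -m inch '[[0,[0,0,0.002],0],[0,[0,0,0.004],0],[0,[0,0,0.004],0]]'; python3 -m inch '[[0,[0,0,0.001],0],[0,[0,0,0.002],0],[0,[0,0,0.002],0]]';python3 -c "
from h import *
go(594,199,110)"
```

```text
clock: 18.38
eef_pos: [593.5, 199.2, 115.5]
orientation: [2.625, 1.717, 0.02]
contact_force: [-0.3, 0.4, -2.9]
opening: 28.8
clock: 18.75
eef_pos: [593.6, 199.7, 113.7]
orientation: [2.625, 1.718, 0.021]
contact_force: [-1.1, 0.9, -1.3]
opening: 28.4
tcp [593.6 199.7 113.7] xang 66.4 tilt [ 0.014  0.004 -1.   ] F [-1.1  0.9 -1.3] op 28.4 t 18.75
shift m [-0.0005  0.0006  0.0037] q [-0.64  0.5   0.33  1.72 -0.2   0.94  0.93]
```

```bash
python3 -m inch '[[0,[0,0,0.001],0],[0,[0,0,0.002],0],[0,[0,0,0.002],0]]'; python3 -m inch '[[0,[0,0,0.001],0],[0,[0,0,0.002],0],[0,[0,0,0.002],0]]';python3 -c "
from h import *
go(594,199,110)"
```

```text
clock: 19.12
eef_pos: [594.2, 199.9, 112.8]
orientation: [2.625, 1.718, 0.024]
contact_force: [-1.6, 0.8, 5.5]
opening: 28.6
clock: 19.5
eef_pos: [594.9, 200.0, 112.1]
orientation: [2.625, 1.717, 0.026]
contact_force: [-2.4, -0.0, 7.3]
opening: 28.8
tcp [594.9 200.  112.1] xang 66.4 tilt [ 0.016  0.005 -1.   ] F [-2.4 -0.   7.3] op 28.8 t 19.5
shift m [-0.0013 -0.0004  0.002 ] q [-0.64  0.51  0.33  1.72 -0.2   0.93  0.93]
```

```bash
python3 -m inch '[[0,[0,0,0.001],0],[0,[0,0,0.002],0],[0,[0,0,0.003],0],[0,[0,0,0.003],0]]';python3 -c "
from h import *
go(594,199.3,101)"
```

```text
clock: 20.0
eef_pos: [594.9, 200.1, 109.6]
orientation: [2.626, 1.717, 0.027]
contact_force: [-3.3, 0.8, 2.3]
opening: 28.2
tcp [594.9 200.1 109.6] xang 66.4 tilt [ 0.017  0.006 -1.   ] F [-3.3  0.8  2.3] op 28.2 t 20.0
shift m [-0.0012 -0.0006  0.0086] q [-0.64  0.51  0.33  1.72 -0.2   0.93  0.93]
```

```bash
python3 -m inch '[[0,[-0.001,-0.0005,0.002],0],[0,[-0.001,-0.0005,0.004],0],[0,[-0.001,-0.0005,0.006],0],[0,[-0.001,-0.0005,0.006],0]]';python3 -c "
from h import *
go(594,199.3,100)"
```

```text
clock: 20.5
eef_pos: [593.8, 199.3, 102.6]
orientation: [2.625, 1.717, 0.025]
contact_force: [1.6, 3.0, -7.2]
opening: 28.7
tcp [593.8 199.3 102.6] xang 66.4 tilt [ 0.016  0.005 -1.   ] F [ 1.6  3.  -7.2] op 28.7 t 20.5
shift m [0.0001 0.0002 0.0026] q [-0.64  0.51  0.33  1.73 -0.2   0.91  0.93]
```

Snapped; the balls now pull the cap down. Pressing onward to the shoulder.

```bash
python3 -m inch '[[0,[0,0,0.001],0],[0,[0,0,0.002],0],[0,[0,0,0.002],0]]';python3 -m inch '[[0,[0,0,0.001],0],[0,[0,0,0.0015],0],[0,[0,0,0.0015],0]]';python3 -c "
from h import *
go(594,199.3,100)"
```

```text
clock: 20.88
eef_pos: [594.0, 198.8, 100.8]
orientation: [2.626, 1.717, 0.025]
contact_force: [0.1, 0.3, -1.2]
opening: 28.8
clock: 21.25
eef_pos: [594.4, 198.8, 100.6]
orientation: [2.626, 1.716, 0.027]
contact_force: [-2.6, -0.1, 7.4]
opening: 28.7
tcp [594.4 198.8 100.6] xang 66.4 tilt [ 0.017  0.005 -1.   ] F [-2.6 -0.1  7.4] op 28.7 t 21.25
shift m [ 0.0003 -0.0006  0.0006] q [-0.64  0.52  0.33  1.73 -0.2   0.91  0.93]
```

```bash
python3 -m inch '[[0,[0,0,0.001],0],[0,[0,0,0.002],0],[0,[0,0,0.002],0],[0,[0,0,0.002],0]]';python3 -m inch '[[0,[0,0,0.0015],0],[0,[0,0,0.0015],0],[0,[0,0,0.0015],0]]'
```

```text
clock: 21.75
eef_pos: [594.6, 198.9, 100.4]
orientation: [2.626, 1.717, 0.028]
contact_force: [-4.9, -1.2, 12.3]
opening: 28.9
clock: 22.12
eef_pos: [594.6, 198.9, 100.5]
orientation: [2.626, 1.717, 0.029]
contact_force: [-4.8, -0.9, 11.6]
opening: 28.8
```

```bash
python3 -m inch '[[0,[-0.0005,0,0.002],0],[0,[-0.0005,0,0.003],0],[0,[-0.0005,0,0.004],0],[0,[-0.0005,0,0.004],0],[0,[-0.0005,0,0.004],0],[0,[-0.0005,0,0.004],0]]'
python3 - <<'E'
from a import *
go(594,199.3,100)
k=camera('scene')
print(top(k,594,199,42,117,129))
P,ok=cloud(k);m=ok&(np.hypot(P[:,0]-594,P[:,1]-199)<42)&(P[:,2]>116)&(P[:,2]<130);Q=P[m]
A=np.c_[Q[:,:2]-[594,199],np.ones(len(Q))];print('plane',np.linalg.lstsq(A,Q[:,2],rcond=None)[0])
i=k['color'][100:225,345:495,::-1]
cv2.imwrite('pics/s14.png',cv2.resize(i,None,fx=4.8,fy=4.8,interpolation=cv2.INTER_CUBIC))
E
```

```text
clock: 22.88
eef_pos: [594.9, 199.1, 100.3]
orientation: [2.627, 1.717, 0.033]
contact_force: [-9.7, -0.6, 26.6]
opening: 28.7
tcp [594.9 199.1 100.3] xang 66.3 tilt [ 0.019  0.009 -1.   ] F [-9.7 -0.6 26.6] op 28.7 t 22.875
shift m [-0.0001 -0.0009  0.0002] q [-0.63  0.52  0.33  1.73 -0.21  0.9   0.94]
(365, array([604.2, 187.7, 120.7]), (595.9, 197.3, 37.1), np.float64(1.7))
plane [-8.52761727e-03  1.79721251e-02  1.20889317e+02]
```

View pics/s14.png

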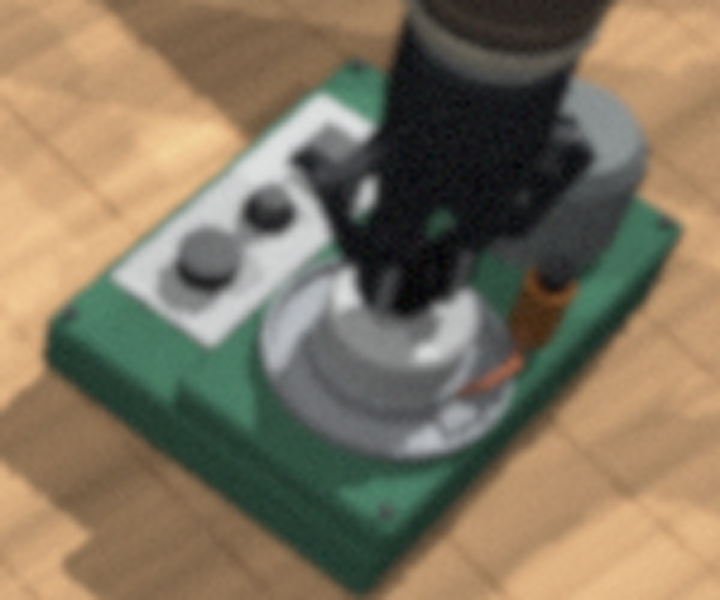

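Run:
```python
from a import *
k=camera('top');i=k['color'].astype(int);d=abs(i-c['color']).sum(2)
for n,(u,v) in dict(tin=(332,151),ret=(363,185),mouth=(334,214),cork=(388,157),feeler=(298,111),brush=(458,195),teal=(378,257)).items(): print(n,d[v-6:v+7,u-6:u+7].mean().round(1))
S=sense();print(S['contact_force'],S['eef_pos'],S['clock'])
from plant import hand_in
print(hand_in())
```

```text
tin 60.5
ret 45.6
mouth 103.1
cork 40.8
feeler 49.2
brush 42.2
teal 102.4
[-10.30740925  -0.14076685  26.78638372] [594.88930806 199.06394046 100.28293372] 22.975
the job is handed in; nothing more can be done
None
```

The shutdown is finished and handed in at about 23 s, with the gripper still holding the cap and pressing it down at about 27 N.

- **Keys:** I pressed stop, then pump, then power with the shut fingers. Each key reached its stop at about 6 mm of travel, at 23 N, 14 N and 14 N. I lifted clear between presses.
- **Cap:** I took the aluminium cap with the black knob; the three teal ones are look-alikes. It met the spring balls about 13 mm above the shoulder, and the force peaked near 10 N, allowing for the cap's weight. The force then dropped, the balls pulled it down, and it came to rest on the shoulder.
- **Last checks:** The tool height puts the rim at about 92 mm. The scene camera puts the skirt top at about 121 mm, and 122 mm is expected; that camera reads about 1 mm low. The cap looks level.

Two checks did not agree:

- **Fingertip height:** The real fingertips sat about 28 mm above the reported tool point. I found this by touching the first key and allowed for it after that.
- **Bystanders:** A last top-view comparison of brightness, run in the same script as the hand-in, proved nothing. It showed differences at every object, largest at the mouthpiece and one teal cap. The arm and its shadow had moved, so I can't say from it whether they shifted. I felt no contact with any of them.

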